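# Press a mould out of its casting ring

## Task

Press the mould out of the filled casting ring. Take the empty ring left from the last job off the press's shuttle and stand it upright on the floor of the steel tray with the other empties, stand the filled ring upright in its place on the shuttle, slide the shuttle fully home under the ram, push the hand lever down through its whole stroke to the stop and let it come back up. Leave the filled ring in the press, and do not shift or tip the other rings, the crucible or the tongs.

Things in the scene. Friction and masses are not known exactly. Their poses are not given: they have to be found in the camera images.
- press: Grey bench press, bolted down. Origin: on the bench, on the ram's vertical axis. +x: from ram to column behind; +y: along the rails to the loading end; z up. Sole plate x -70..140, y -85..225, 12 mm thick; rails 50 mm high at x -42, +42, open well between; column x 63..118, y -35..35, 225 high; head over the ram x -40..65, y -28..28, z 148..175 (mm). Lever sticks out over the front (-x).
- shuttle (a joint): Travel of the press's shuttle (m): 0 = out at the loading end (as it starts), 0.150 = fully home against its stop, seat centred under the ram. It slides along the press's -y with about 2.5 N of friction and stays where it is left.
- shuttle_seat (a point): Centre of the shuttle's seat, on its top face 60 mm above the bench. The shuttle is a steel plate 10 mm thick, 50 mm to either side in press x, from -60 to +84 mm in press y, with a 56 mm hole under the seat. Four pointed 10 mm dowels, 11 mm high, 39 mm from the centre at 45 degrees to the press's axes, locate a 64 mm ring with 2 mm of play.
- shuttle_tab (a point): Middle of the outer face of the shuttle's push tab, an upright plate at the loading end, 90 mm wide along press x, 8 mm thick, top 108 mm above the bench. This point lies 84 mm along press +y from the seat centre, 84 mm above the bench. Push it along press -y.
- ram_face (a point): Centre of the ram's flat lower face (44 mm across). Raised, it is 130 mm above the bench, 10 mm above the top of a ring on the shuttle. The ram moves straight down 57.5 mm per radian of lever, 46 mm in all, and follows the lever back up.
- lever (a joint): Hand lever (rad): 0 raised (a spring returns it there), 0.80 fully down on its stop. Level pivot along press y at press x +58 mm, 215 mm above the bench. At 0 it rises to the front at 0.37 rad, at 0.80 it falls at 0.43 rad. Pushing the grip takes about 2 N at first, 5 N at the end, some 8 N more while the mould moves; at the stop the force rises sharply.
- lever_grip (a point): Middle of the top of the lever's black rubber grip (100 mm long, 30 wide, 24 thick), 220 mm from the pivot: some 305 mm above the bench when raised, 135 mm when fully down.
- filled_ring: Steel casting ring, 64 mm outside, 54 mm inside, 60 mm high, filled with a pale mould, so that it looks solid from above. About 0.4 kg. Stands on the ceramic slab at the start. Origin: centre of its underside; z up.
- mould (a joint): How far the mould has been pushed down out of the filled ring (m): 0 to 0.003 at the start (top about 2 to 5 mm below the rim); a full stroke of the press brings it to about 0.034, sticking out below the ring. It is stuck with about 28 N.
- last_ring: Empty steel ring left on the shuttle's seat, open from end to end, 64 mm outside, 54 mm inside, 60 mm high, about 0.25 kg. Origin: centre of its underside; z up.
- tray: Shallow open steel tray for empty rings, 220 x 190 x 18 mm (own x, y, z), walls and floor 3 mm, fixed. Origin: centre of its underside. It stands left or right of the press.
- slab: White ceramic cooling slab 200 x 170 x 18 mm, fixed; three things stand on it. Origin: centre of its underside. It stands on the side of the press where the tray is not.
- slab_ring: Empty ring, same steel ring of 64 mm outside and 60 mm high, standing on the slab; leave alone. Origin: centre of its underside.
- crucible: Red clay crucible, an open cup 52 mm across the rim, 55 mm high, standing on the slab; leave alone. Origin: centre of its underside.
- tray_ring: Empty ring of 64 mm outside and 60 mm high, standing in the tray; leave alone. Origin: centre of its underside.
- small_ring: Smaller empty ring, 50 mm outside, 50 mm high, standing in the tray; leave alone. Origin: centre of its underside.
- tongs: Black crucible tongs, 270 mm long, 12 mm high, lying on the bench between robot and press; leave alone. Origin: middle of their length, own x lengthwise.
Things that resemble listed ones, but are neither listed nor needed, are in the scene too. What is shaped like the last_ring but green is not meant. What is shaped like the filled_ring but blue is not meant.

How it is judged (in metres and radians):
On the way:
1. lever fully down (0.76 rad or more), shuttle home, filled ring under the ram, mould 28 mm out (value of joint lever above 0.76 rad and value of joint shuttle above 0.145 m and horizontal distance between filled_ring and ram_face below 0.007 m and value of joint mould above 0.028 m), for 0.1 s.
At the end, for the whole second after the job is handed in: The mould is 28 mm or more out of the filled ring, which stands upright (6 deg) on the shuttle within 7 mm of the ram axis; shuttle within 5 mm of home, lever back up (under 0.08 rad). The last job's ring stands upright (6 deg) on the tray's floor, wholly inside it. All at rest (value of joint mould above 0.028 m and value of joint lever below 0.08 rad and value of joint shuttle above 0.145 m and horizontal distance between filled_ring and ram_face below 0.007 m and height (world z) of filled_ring between 0.056 and 0.064 m and angle between each of filled_ring, last_ring's own z axis and vertical below 0.1 rad and x of last_ring in the frame of tray between -0.08 and 0.08 m and y of last_ring in the frame of tray between -0.065 and 0.065 m and z of last_ring in the frame of tray between -0.002 and 0.008 m and linear speed of each of last_ring, filled_ring below 0.02 m/s); the robot touches nothing.
It fails at once if the empty ring or the crucible on the slab is shifted by more than 20 mm or tipped (distance of any of slab_ring, crucible from where it was at the start of the episode above 0.02 m or angle between any of slab_ring, crucible's own z axis and vertical above 0.35 rad).
It fails at once if a ring that stood in the tray is shifted by more than 20 mm or tipped (distance of any of tray_ring, small_ring from where it was at the start of the episode above 0.02 m or angle between any of tray_ring, small_ring's own z axis and vertical above 0.35 rad).
It fails at once if the tongs are shifted by more than 30 mm or tipped (distance of tongs from where it was at the start of the episode above 0.03 m or angle between tongs's own z axis and vertical above 0.35 rad).
It also fails if it takes over 72 s, if anything falls off the work surface, if the arm or the gripper's body presses on something with over 40 N, if the wrist force passes 120 N, or if a joint passes its speed limit or range.

## Robot

A 6-joint arm with a two-finger parallel gripper is mounted at the origin on the work surface. World frame = base frame: x ahead of the robot, y to its left, z up, the work surface at z = 0. Lengths are in m, angles in degrees, forces in N, time in s.
With the tool pointing down it reaches from about 0.4 to 0.825 m from the base axis. Payload 7 kg.
Tool frame: the origin (TCP) lies at the very end of the fingers, on their centre line; the grasp point (between the pads) lies 19 mm behind it; z points along the fingers, y is the line along which they close (so a half turn about z gives the same grasp; the last joint's range is limited). The gripper opens to 88 mm and grips with 3 to 60 N. Pads are 19 mm wide; open, the fingers measure 130 mm over their backs; the gripper's body (78 mm by 193 mm) begins 47 mm behind the grasp point.
Start: joints at [88.127, 20.546, 0.682, 0, -70.136, -16.507], TCP at [0.213, 0.641, 0.227] pointing down, gripper open.
Joint ranges: [-176.03, 176.03], [-82.01, 121.73], [-58.28, 71.71], [-173.87, 95.51], [-174.79, -0.11], [-173.66, 173.66]. Speed limits (degrees/s): [136.94, 136.94, 172.46, 180, 180, 180].

## Interface

Orientations are given as [roll, pitch, yaw] about the fixed x, y, z axes, in that order (R = Rz(yaw) Ry(pitch) Rx(roll)).
In Python, from plant import get_state, capture, close_job, regions_of gives the robot as it stands.
- The arm moves only by the tool jog_arm, never from a script. Its argument "moves" is a list of rows, each a list of 3 entries, a list of its own where there are three numbers: the shift along the tool's x, y, z in cm, then the turn about the tool's z in degrees, then the finger opening in cm, from 0 to 8.76. A call has 1 to 12 rows; each row shifts and turns the commanded pose from where the row before left it, along the tool's axes as they then stand; what a row does not reach is not made up. A row lasts 1/8 s, in which the tool goes at most 62.5 mm and 10.7 degrees, less where a joint would pass 70% of its speed; a pose out of reach is approached as far as the arm can. A call is refused whole if a number of a shift passes 6.25 or a number of a turn 10.7, either way. A call with a gripper value outside its range is refused whole. The fingers move at their own pace and stop on an object; "newtons" is the grip in N (left out, the last holds). Time passes only in rows, so rows that do not move let the fingers close. It gives the time, the measured TCP pose, the force, the opening and the grip force at its end, in the units of the state.
- get_state(): the state, without advancing time (a new reading comes with each control period).
- capture(name): name is "scene" or "top" or "wrist"; returns a dict with "pixels" (384x512x3 uint8, blue, green, red), "mtx" (3x3 intrinsics, pixels), "world_from_camera" (4x4, takes a point from camera to world coordinates); the wrist camera has in their place "hand_eye" (4x4, takes a point from camera to tool coordinates, whose origin is the TCP and whose axes are the flange's). Camera axes: x right, y down, z forward; pixel columns grow to the right and rows downward; lengths in m; the calibration is good to about 2 mm. The wrist camera is an equidistant fisheye: a pixel r from the principal point sees the ray r / f radians off the axis. A picture is of the moment at which its call begins: read the wrist's pose just before it. There is no depth.
- close_job(): hands the job in; it is judged then, once.
Trained networks look in a picture, given as the dict that the camera call returned (one of the last four; its "shot" number tells which), for a name from the list of things; names that differ only in an ending like _2 or _b are one class to them, and where a whole thing is asked for, a point or a joint stands for the part that bears it (a point fixed in the world has none). Each returns a list of dicts, best first, with "confidence" (0 to 1); they miss things now and then, are a little off and sometimes report something else, mostly with a low value. They report only what shows in the picture. A call takes as long as a camera call. They do not tell look-alikes from the thing itself.
- regions_of(picture, thing): "pixels" (384x512 bool, what is visible of it) and "pixel" ([column, row] in pixels, amid what is visible of it).
The state is a dict: "time_s": time; "joints": joint angles; "qd": joint speeds; "joint_torque": joint torques, N m; "tcp_pos": TCP position; "eef_rot": TCP orientation; "contact_force": force on the tool from outside, world axes, zero at the start; "moment": the same for the moment, N m; "gripper_width": finger opening in m; "gripper_force": force on a finger pad.
Only numpy, scipy, OpenCV 4.12 (cv2) and the standard library are available. Lean on these libraries where they do the work, as an engineer would, in place of code of your own. Each camera call takes 0.05 s, during which the arm holds its last target. There are 200 camera calls.

## Working session

There is one attempt and no reset: what is moved stays moved. The work goes in short steps, Python scripts to look and compute and a tool call to move; the robot and the scene stay as the last step left them, time stands still between calls to the robot, and variables do not carry over. Pictures are saved under pics/ and viewed, at most 10 in all, crops included, and the job is handed in when it is done.

Besides the shell and the picture viewer there is one more tool, called after "Emit:" by a JSON object that holds its "name" and its "arguments". jog_arm: Moves the arm, as the interface text tells. Its arguments: {"type":"object","properties":{"moves":{"type":"array"},"newtons":{"type":"number"}},"required":["moves"]}

```bash
mkdir -p pics
cat > h.py <<'E'
import numpy as np, cv2, json
from plant import get_state, capture, close_job, regions_of
E
python3 - <<'E'
from h import *
s=get_state(); print(s)
a=capture("scene"); b=capture("top")
np.savez('cal.npz',**{k+n:v[n] for k,v in (('s',a),('t',b)) for n in ('mtx','world_from_camera')})
cv2.imwrite('pics/s.png',a['pixels']);cv2.imwrite('pics/t.png',cv2.resize(b['pixels'],(800,600)))
for c in (b,):
  print(c['mtx'],c['world_from_camera'])
  for n in ['filled_ring','last_ring','tray','slab','slab_ring','crucible','tray_ring','small_ring','tongs','shuttle_tab','lever_grip','press']:
    print(n,[(np.round(r['pixel']),round(r['confidence'],2),int(r['pixels'].sum())) for r in regions_of(c,n)][:6])
print(a['mtx'],a['world_from_camera'])
E
```

```text
{'time_s': 0.0, 'joints': array([ 8.81283862e+01,  2.05892459e+01,  6.34069371e-01, -2.24264006e-02,
       -7.01340396e+01, -1.65071990e+01]), 'qd': array([-0.04708871,  0.0380997 , -0.03802488, -0.02997316,  0.03240549,
        0.0308075 ]), 'joint_torque': array([-1.12643229e-03, -5.82722211e+01,  2.93062431e+01,  6.99694186e+00,
        7.00664241e-03, -1.47305182e-04]), 'tcp_pos': array([0.21268024, 0.64010873, 0.22564237]), 'eef_rot': array([ 1.79908470e+02, -5.13880385e-03, -1.83864461e+01]), 'contact_force': array([0.32843433, 0.08504978, 0.24238943]), 'moment': array([ 0.00469283, -0.01607879,  0.03268507]), 'gripper_force': 0.0, 'gripper_width': 0.08758352458289441}
[[404.89563605   0.         258.50650492]
 [  0.         404.89563605 195.08353687]
 [  0.           0.           1.        ]] [[-0.01967463 -0.99715842  0.0727186   0.45089882]
 [-0.99975847  0.020334    0.0083382   0.01408775]
 [-0.00979317 -0.07253699 -0.99731764  1.31174308]
 [ 0.          0.          0.          1.        ]]
filled_ring [(array([166., 195.]), 0.98, 405), (array([165., 152.]), 0.9, 421), (ar
[... 552 characters left out ...]
, 392)]
small_ring [(array([374., 180.]), 0.75, 180), (array([282., 168.]), 0.69, 7045)]
tongs [(array([250., 251.]), 0.94, 702), (array([141., 219.]), 0.67, 221)]
shuttle_tab [(array([237., 175.]), 0.91, 1235)]
lever_grip [(array([300., 207.]), 0.72, 933), (array([158., 217.]), 0.63, 2435)]
press [(array([280., 171.]), 0.65, 7160), (array([167., 194.]), 0.18, 412)]
[[436.67847911   0.         259.48218139]
 [  0.         436.67847911 186.98582146]
 [  0.           0.           1.        ]] [[-0.3339304   0.77238324 -0.54029124  1.22488914]
 [ 0.94258434  0.27668113 -0.1870356   0.22457115]
 [ 0.00502523 -0.57172693 -0.82042859  1.2380568 ]
 [ 0.          0.          0.          1.        ]]
```

View pics/t.png

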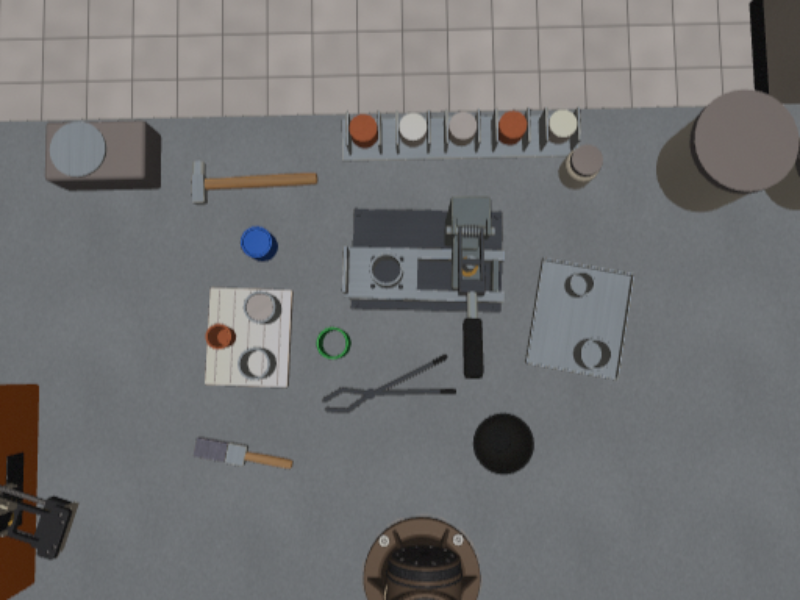

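View pics/s.png

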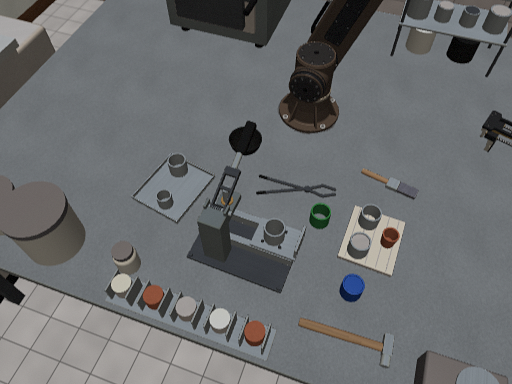

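The top view (800-px scale) shows the slab on the left with the filled ring at (261,306), the slab ring at (257,362) and the crucible at (220,336). The blue and green decoys stand off the slab. The last ring is at (386,268) on the shuttle, the lever grip at (473,348), and the tray on the right with rings at (592,353) and (579,285). The scene view agrees with this layout.

```bash
cat >> h.py <<'E'
C=np.load('cal.npz')
def bp(k,uv,z):
    K=C[k+'mtx'];T=C[k+'world_from_camera']
    d=T[:3,:3]@np.linalg.solve(K,[uv[0],uv[1],1.]);o=T[:3,3]
    return o+d*(z-o[2])/d[2]
def pj(k,P):
    K=C[k+'mtx'];T=C[k+'world_from_camera']
    p=K@(T[:3,:3].T@(np.asarray(P)-T[:3,3]));return p[:2]/p[2]
E
python3 - <<'E'
from h import *
f=512/800
for n,u,v,z in [('filled',261,306,.078),('last',386,268,.12),('slabring',257,362,.078),('cruc',220,336,.073),('trayring',592,353,.063),('small',579,285,.053),
 ('t1',543,260,.018),('t2',632,273,.018),('t3',617,377,.018),('t4',527,366,.018),('soleFL',353,209,.012),('soleFR',503,210,.012),('soleNR',503,310,.012),('grip',473,348,.305),('tabtop far',346,246,.108),('tabtop near',347,292,.108)]:
  print(n,bp('t',(u*f,v*f),z).round(4))
a=cv2.imread('pics/t.png'); 
b=capture('top')['pixels']
cv2.imwrite('pics/tc.png',cv2.resize(b[115:250,210:340],None,fx=4.4,fy=4.4,interpolation=cv2.INTER_CUBIC))
E
```

```text
filled [0.5442 0.3044 0.078 ]
last [0.6085 0.0567 0.12  ]
slabring [0.4351 0.3126 0.078 ]
cruc [0.4873 0.3864 0.073 ]
trayring [ 0.4396 -0.3427  0.063 ]
small [ 0.5752 -0.3252  0.053 ]
t1 [ 0.6318 -0.2629  0.018 ]
t2 [ 0.6011 -0.444   0.018 ]
t3 [ 0.3898 -0.404   0.018 ]
t4 [ 0.4155 -0.2227  0.018 ]
soleFL [0.7481 0.1271 0.012 ]
soleFR [ 0.7391 -0.1849  0.012 ]
soleNR [ 0.5308 -0.1785  0.012 ]
grip [ 0.4534 -0.0857  0.305 ]
tabtop far [0.6543 0.1333 0.108 ]
tabtop near [0.5655 0.1325 0.108 ]
```

View pics/tc.png

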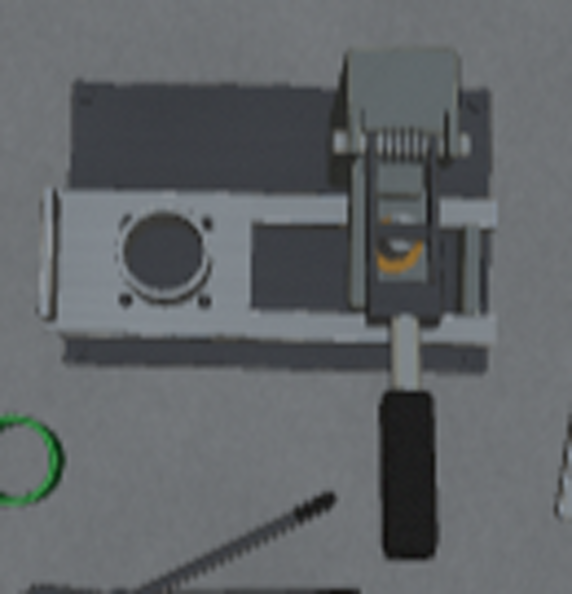

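```bash
cat >> h.py <<'E'
def plan(wps,step=5.5,start=None):
    """wps: list of (x,y,z,yaw,open_cm); prints rows"""
    if start is None:
        s=get_state();p=np.array(s['tcp_pos']);yaw=s['eef_rot'][2]
    else: p=np.array(start[:3]);yaw=start[3]
    rows=[]
    for x,y,z,w,o in wps:
        t=np.array([x,y,z]);dw=(w-yaw)
        n=int(max(np.ceil(np.linalg.norm(t-p)*100/step),np.ceil(abs(dw)/10.4),1))
        for i in range(n):
            d=(t-p)/(n-i);a=np.radians(yaw)
            b=np.array([[np.cos(a),np.sin(a),0],[np.sin(a),-np.cos(a),0],[0,0,-1]])@d*100
            b=np.round(b,2);tr=round(-(w-yaw)/(n-i),1)
            rows.append([b.tolist(),tr,o])
            p=p+np.array([[np.cos(a),np.sin(a),0],[np.sin(a),-np.cos(a),0],[0,0,-1]]).T@(b/100);yaw-=tr
    for i in range(0,len(rows),12): print(json.dumps(rows[i:i+12]).replace(' ',''))
    print(len(rows),'end',p.round(4),yaw)
E
python3 - <<'E'
from h import *
plan([(.54,.32,.25,-91.65,8.76)])
E
```

```text
[[[4.57,2.23,-0.26],8.1,8.76],[[4.84,1.57,-0.26],8.1,8.76],[[5.02,0.87,-0.26],8.2,8.76],[[5.09,0.15,-0.26],8.1,8.76],[[5.06,-0.57,-0.26],8.2,8.76],[[4.92,-1.29,-0.26],8.1,8.76],[[4.69,-1.97,-0.26],8.2,8.76],[[4.36,-2.62,-0.26],8.1,8.76],[[3.95,-3.21,-0.26],8.2,8.76]]
9 end [0.54 0.32 0.25] -91.6797382711554
```

Emit:
{"name": "jog_arm", "arguments": {"moves": [[[4.6,2.2,-0.26],8.1,8.76],[[4.8,1.6,-0.26],8.1,8.76],[[5.0,0.9,-0.26],8.2,8.76],[[5.1,0.15,-0.26],8.1,8.76],[[5.1,-0.6,-0.26],8.2,8.76],[[4.9,-1.3,-0.26],8.1,8.76],[[4.7,-2.0,-0.26],8.2,8.76],[[4.4,-2.6,-0.26],8.1,8.76],[[3.9,-3.2,-0.26],8.2,8.76],[[0,0,0],0,8.76]]}}

```text
time_s: 2.0
tcp_pos: [0.5422, 0.3176, 0.25]
eef_rot: [-180.0, -0.0, -92.0]
contact_force: [-0.4, 0.3, -0.0]
gripper_width: 0.0878
gripper_force: 0.0
```

Run:
```python
from h import *
s=get_state();print(s['tcp_pos'],s['eef_rot'])
w=capture('wrist');print(w['mtx'],w['hand_eye'])
np.savez('wc.npz',K=w['mtx'],H=w['hand_eye'])
cv2.imwrite('pics/w1.png',w['pixels'])
for n in ['filled_ring','slab_ring','crucible']:
    print(n,[(np.round(r['pixel']),round(r['confidence'],2),int(r['pixels'].sum())) for r in regions_of(w,n)][:4])
plan([(.608,.0565,.25,-91.65,8.76)])
```

```text
[0.54220064 0.31758001 0.24999201] [-1.79985255e+02 -1.52525346e-02 -9.20021156e+01]
[[297.31863964   0.         252.86857652]
 [  0.         297.31863964 198.36638051]
 [  0.           0.           1.        ]] [[-4.15520231e-04 -9.64857458e-01 -2.62773500e-01  6.90097405e-02]
 [ 9.99999860e-01 -3.14812541e-04 -4.25350900e-04 -7.33879769e-04]
 [ 3.27678595e-04 -2.62773640e-01  9.64857454e-01 -1.57614459e-01]
 [ 0.00000000e+00  0.00000000e+00  0.00000000e+00  1.00000000e+00]]
filled_ring [(array([254., 172.]), 0.89, 2600), (array([154., 179.]), 0.88, 2359)]
slab_ring [(array([348., 185.]), 0.73, 1833)]
crucible [(array([294., 233.]), 0.93, 1435)]
[[[5.24,-1.51,-0.0],0.0,8.76],[[5.24,-1.51,-0.0],0.0,8.76],[[5.24,-1.52,-0.0],0.0,8.76],[[5.24,-1.51,-0.0],0.0,8.76],[[5.24,-1.52,-0.01],0.0,8.76]]
5 end [0.608  0.0565 0.25  ] -91.61207909327244
```

View pics/w1.png

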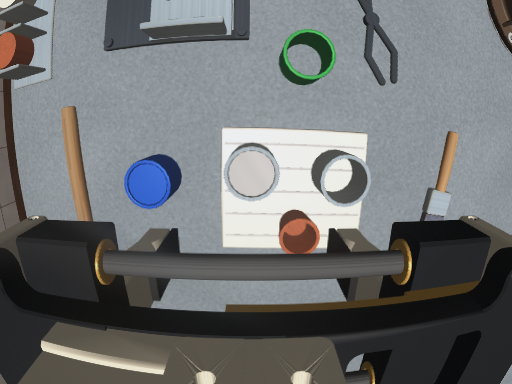

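The wrist view shows the filled ring's rim centred at about (251,172), the slab ring at (347,178) and the crucible at (298,228). Blue is at (152,182) and green at (309,54).

```bash
cat >> h.py <<'E'
from scipy.spatial.transform import Rotation as Ro
def tcpT(s):
    T=np.eye(4);T[:3,:3]=Ro.from_euler('xyz',s['eef_rot'],degrees=True).as_matrix();T[:3,3]=s['tcp_pos'];return T
def wbp(uv,z,s):
    W=np.load('wc.npz');K,H=W['K'],W['H']
    u=(uv[0]-K[0,2])/K[0,0];v=(uv[1]-K[1,2])/K[1,1];r=np.hypot(u,v)
    d=np.array([np.sin(r)*u/r,np.sin(r)*v/r,np.cos(r)]);T=tcpT(s)@H
    d=T[:3,:3]@d;o=T[:3,3];return o+d*(z-o[2])/d[2]
def rimfit(uvs,z,s):
    P=np.array([wbp(u,z,s)[:2] for u in uvs])
    A=np.c_[2*P,np.ones(len(P))];c=np.linalg.lstsq(A,(P**2).sum(1),rcond=None)[0]
    return c[:2].round(4),np.sqrt(c[2]+c[:2]@c[:2]).round(4)
E
python3 - <<'E'
from h import *
s=get_state()
print('filled',rimfit([(224,173),(279,172),(252,145),(251,199)],.078,s))
print('slab',rimfit([(321,178),(371,180),(344,152),(346,205)],.078,s))
print('cruc',wbp((298,226),.073,s),'blue',wbp((149,182),.06,s))
for k,uv,z in [('slabcorner',(222,128),.018),('sc',(366,134),.018)]: print(k,wbp(uv,z,s))
E
```

```text
filled (array([0.5419, 0.311 ]), np.float64(0.031))
slab (array([0.4309, 0.3207]), np.float64(0.0316))
cruc [0.487633   0.37875593 0.073     ] blue [0.66999281 0.32131301 0.06      ]
slabcorner [0.57913821 0.26141315 0.018     ]
sc [0.38461562 0.27088853 0.018     ]
```

Emit:
{"name": "jog_arm", "arguments": {"moves": [[[5.2,-1.5,0],0,8.76],[[5.2,-1.5,0],0,8.76],[[5.2,-1.5,0],0,8.76],[[5.2,-1.5,0],0,8.76],[[5.3,-1.5,0],-0.3,8.76],[[0,0,0],0,8.76]]}}

```text
time_s: 2.95
tcp_pos: [0.6076, 0.0549, 0.25]
eef_rot: [180.0, -0.0, -91.5]
contact_force: [-0.2, -0.0, 1.0]
gripper_width: 0.0872
gripper_force: 0.0
```

Run:
```python
from h import *
s=get_state();print(s['tcp_pos'],s['eef_rot'])
w=capture('wrist')
cv2.imwrite('pics/w2.png',cv2.resize(w['pixels'],(800,600)))
```

```text
[0.60762199 0.05494638 0.25001118] [ 1.79999479e+02 -1.62985645e-02 -9.14746614e+01]
```

View pics/w2.png

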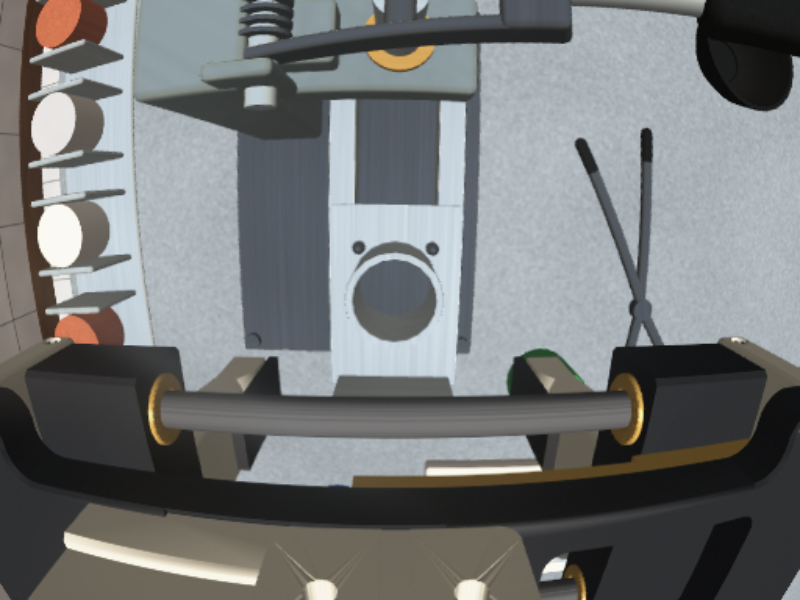

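The wrist view (800-px scale) shows the last ring's rim centred at about (394,297), with two dowels at (358,248) and (432,248).

Run:
```python
from h import *
s=get_state();f=.64
print('last',rimfit([(345*f,297*f),(443*f,297*f),(394*f,252*f),(394*f,342*f)],.12,s))
a=wbp((358*f,248*f),.07,s);b=wbp((432*f,248*f),.07,s);print('dowels',a,b,np.linalg.norm(a-b))
m=(a+b)/2; d=a-b; d=d/np.linalg.norm(d)
print('yaw',np.degrees(np.arctan2(d[1],d[0])),'seat',m+.0276*np.array([-d[1],d[0],0]))
print('well edges far',wbp((355*f,203*f),.05,s),wbp((355*f,100*f),.05,s),wbp((438*f,203*f),.05,s),wbp((440*f,100*f),.05,s))
```

```text
last (array([0.609 , 0.0579]), np.float64(0.0305))
dowels [0.63486075 0.03165291 0.07      ] [0.58067666 0.03302615 0.07      ] 0.05420148721507065
yaw -1.4517918824092588 seat [0.60846797 0.05993067 0.07      ]
well edges far [ 0.63755911 -0.00077686  0.05      ] [ 0.63525959 -0.08100832  0.05      ] [0.57405019 0.00080409 0.05      ] [ 0.57076921 -0.0794701   0.05      ]
```

Emit:
{"name": "jog_arm", "arguments": {"moves": [[[-0.36,-0.1,4.0],0,8.76],[[0,0,5.5],0,8.76],[[0,0,4.5],0,8.76],[[0,0,3.0],0,8.76],[[0,0,0],0,8.76],[[0,0,0],0,5.0],[[0,0,0],0,5.0],[[0,0,0],0,5.0],[[0,0,0],0,5.0]], "newtons": 20}}

```text
time_s: 4.12
tcp_pos: [0.6091, 0.0609, 0.0812]
eef_rot: [-179.9, 0.0, -91.4]
contact_force: [-1.7, 2.0, 6.4]
gripper_width: 0.0622
gripper_force: 20.0
```

Run:
```python
from h import *
s=get_state();print(s['tcp_pos'],s['eef_rot'],s['gripper_width'],s['gripper_force'],s['contact_force'])
w=capture('wrist')
cv2.imwrite('pics/w3.png',cv2.resize(w['pixels'],(800,600)))
```

```text
[0.60909517 0.06087146 0.08123816] [-1.79904915e+02  4.44967739e-02 -9.13794016e+01] 0.06221079488354699 19.99267421546392 [-1.66669611  1.97332882  6.43435738]
```

View pics/w3.png

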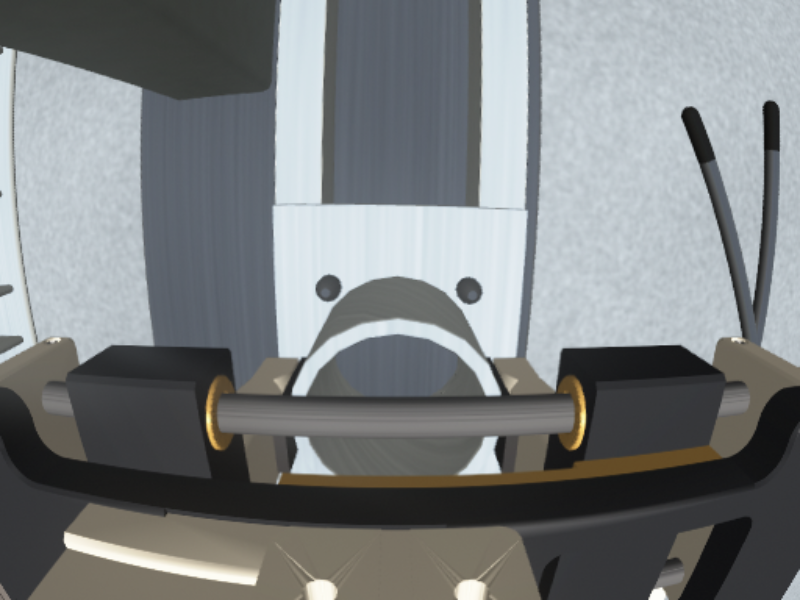

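The ring is held. Its front rim is at (397,320), and the dowels are at (328,288) and (469,290).

Run:
```python
from h import *
s=get_state();f=.64
print('front rim',wbp((397*f,319*f),.12,s),'ring y', wbp((397*f,319*f),.12,s)[1]+.032)
for z in(.066,.071):
  a=wbp((328*f,288*f),z,s);b=wbp((469*f,290*f),z,s);print('dowels',a,b,np.linalg.norm(a-b),'seat',(a+b)/2+[.0007,.0276,0])
# lift then over to the tray
st=(*s['tcp_pos'],s['eef_rot'][2])
plan([(.608,.061,.18,-91.6,5.0),(.57,.04,.38,-110,5),(.52,-.20,.38,-172,5),(.502,-.276,.30,-173,5),(.502,-.276,.10,-173,5)],start=st)
```

```text
front rim [0.60848492 0.02667415 0.12      ] ring y 0.05867415216030789
dowels [0.63491662 0.02956213 0.066     ] [0.58080278 0.03163921 0.066     ] 0.05415368884264853 seat [0.6085597  0.05820067 0.066     ]
dowels [0.63413495 0.02846745 0.071     ] [0.58158716 0.03048442 0.071     ] 0.05258648176692323 seat [0.60856106 0.05707593 0.071     ]
[[[-0.01,0.05,-4.94],0.1,5.0],[[-0.0,0.06,-4.94],0.1,5.0],[[0.55,0.93,-5.0],4.6,5],[[0.62,0.89,-5.0],4.6,5],[[0.7,0.84,-5.0],4.6,5],[[0.76,0.77,-5.0],4.6,5],[[4.04,-0.58,0.0],10.3,5],[[3.87,-1.3,0.0],10.3,5],[[3.58,-1.97,0.0],10.4,5],[[3.17,-2.58,0.0],10.3,5],[[2.65,-3.11,0.0],10.4,5],[[2.05,-3.53,0.0],10.3,5]]
[[[0.95,-2.43,2.67],0.3,5],[[0.93,-2.43,2.67],0.4,5],[[0.92,-2.44,2.66],0.3,5],[[0.0,0.0,5.0],0.0,5],[[0.0,0.0,5.0],0.0,5],[[0.0,0.0,5.0],0.0,5],[[0.0,0.0,5.0],0.0,5]]
19 end [ 0.502 -0.276  0.1  ] -172.97873613647945
```

Emit:
{"name": "jog_arm", "arguments": {"moves": [[[0,0,-4.9],0,5.0],[[0,0,-4.9],0,5.0],[[0.55,0.9,-5],4.6,5],[[0.6,0.9,-5],4.6,5],[[0.7,0.85,-5],4.6,5],[[0.75,0.75,-5],4.6,5],[[4.0,-0.6,0],10.3,5],[[3.9,-1.3,0],10.3,5],[[3.6,-2.0,0],10.4,5],[[3.2,-2.6,0],10.3,5],[[2.65,-3.1,0],10.4,5],[[2.05,-3.5,0],10.3,5]], "newtons": 30}}

```text
time_s: 5.68
tcp_pos: [0.521, -0.2019, 0.3777]
eef_rot: [180.0, -0.0, -172.1]
contact_force: [0.9, 0.2, -2.2]
gripper_width: 0.062
gripper_force: 30.0
```

Emit:
{"name": "jog_arm", "arguments": {"moves": [[[0.95,-2.4,2.7],0.3,5],[[0.95,-2.4,2.7],0.4,5],[[0.9,-2.4,2.7],0.3,5],[[0,0,4],0,5],[[0,0,4],0,5],[[0,0,0],0,5]]}}

```text
time_s: 6.42
tcp_pos: [0.5016, -0.2753, 0.2138]
eef_rot: [179.8, -0.4, -172.8]
contact_force: [0.0, 0.5, -1.1]
gripper_width: 0.0623
gripper_force: 30.0
```

Run:
```python
from h import *
s=get_state();print(s['tcp_pos'],s['eef_rot'],s['gripper_width'],s['gripper_force'],s['contact_force'])
w=capture('wrist')
cv2.imwrite('pics/w4.png',cv2.resize(w['pixels'],(800,600)))
```

```text
[ 0.50158702 -0.27528781  0.21383746] [ 179.83046398   -0.36093731 -172.83272736] 0.062267989814506305 29.9619513459038 [ 0.0449588   0.48520008 -1.13527071]
```

View pics/w4.png

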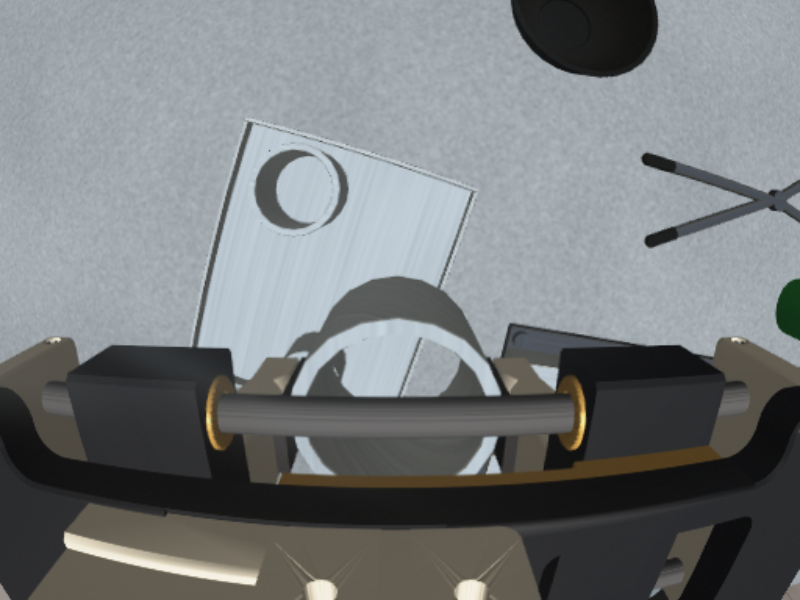

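The wrist view shows two tray corners at (248,120) and (475,189), and the tray ring's rim at about (301,189). The ring is still held.

Run:
```python
from h import *
s=get_state();f=.64
a=wbp((248*f,120*f),.018,s);b=wbp((475*f,189*f),.018,s);print(a,b,np.linalg.norm(a-b))
d=(b-a)/np.linalg.norm(a-b)  # tray +y
ex=np.array([d[1],-d[0],0]);c=(a+b)/2+.11*ex;print('tray',c,np.degrees(np.arctan2(ex[1],ex[0])))
r=rimfit([(255*f,188*f),(348*f,188*f),(301*f,142*f),(301*f,236*f)],.063,s);print('trayring',r)
print('tr in tray',(r[0]-c[:2])@ex[:2],(r[0]-c[:2])@d[:2])
t=c-.018*ex+.055*d;print('target',t)
a=np.radians(-172.9);x=np.array([np.cos(a),np.sin(a)])
p=t[:2]-.0022*x;print('tcp target',p)   # ring sits 2.2 mm along tool x
print('small in tray',(np.array([.5752,-.3252])-c[:2])@ex[:2],(np.array([.5752,-.3252])-c[:2])@d[:2])
plan([(p[0],p[1],.12,-172.9,5)])
```

```text
[ 0.39278071 -0.40612744  0.018     ] [ 0.42772644 -0.2245489   0.018     ] 0.18491070795093037
tray [ 0.51827133 -0.33612674  0.018     ] -10.89367458044483
trayring (array([ 0.443 , -0.3483]), np.float64(0.0321))
tr in tray -0.07161431754821064 -0.026179197588474683
target [ 0.51098998 -0.2787161   0.018     ]
tcp target [ 0.51317311 -0.27844417]
small in tray 0.053837782799680274 0.021488616692261125
[[[-0.48,-0.19,4.82],0.1,5],[[-0.48,-0.18,4.83],0.0,5]]
2 end [ 0.5132 -0.2784  0.12  ] -172.89224106876
```

Emit:
{"name": "jog_arm", "arguments": {"moves": [[[-0.6,-0.55,5.0],0.1,5],[[0,0,5],0,5],[[0,0,4.5],0,5],[[0,0,3.0],0,5],[[0,0,0.8],0,5],[[0,0,0],0,5]]}}

```text
time_s: 7.22
tcp_pos: [0.512, -0.2809, 0.0354]
eef_rot: [-179.9, 0.1, -172.8]
contact_force: [0.1, -0.9, -2.3]
gripper_width: 0.0626
gripper_force: 30.0
```

Emit:
{"name": "jog_arm", "arguments": {"moves": [[[0.3,0,0.5],0,5],[[0,0,0.3],0,5],[[0,0,0.2],0,5],[[0,0,0.1],0,5],[[0,0,0],0,5]]}}

```text
time_s: 7.85
tcp_pos: [0.5079, -0.281, 0.0242]
eef_rot: [-180.0, 0.0, -172.9]
contact_force: [-3.7, 1.5, 8.9]
gripper_width: 0.0622
gripper_force: 30.0
```

Emit:
{"name": "jog_arm", "arguments": {"moves": [[[0,0,0],0,7.6],[[0,0,0],0,7.6],[[0,0,0],0,7.6],[[0,0,-3],0,7.6],[[0,0,-5],0,7.6],[[0,0,-6],0,7.6],[[0,0,-6],0,8.7],[[0,0,0],0,8.7]]}}

```text
time_s: 8.85
tcp_pos: [0.5103, -0.2819, 0.2288]
eef_rot: [-179.8, 0.5, -172.8]
contact_force: [0.0, 0.2, -1.9]
gripper_width: 0.0861
gripper_force: 0.0
```

Run:
```python
from h import *
s=get_state();print(s['tcp_pos'],s['eef_rot'])
w=capture('wrist');t=capture('top')['pixels']
im=np.hstack([cv2.resize(w['pixels'][:260],(512,260)),cv2.resize(t[150:260,320:440],(284,260),interpolation=cv2.INTER_CUBIC)])
cv2.imwrite('pics/w5.png',im)
plan([(.53,-.22,.38,-172,8.7),(.58,.06,.37,-115,8.7),(.545,.28,.25,-91.5,8.7)])
```

```text
[ 0.51031151 -0.28194063  0.2287745 ] [-179.75998051    0.51076123 -172.84559188]
[[[-0.74,1.44,-3.91],-0.2,8.7],[[-0.75,1.44,-3.91],-0.2,8.7],[[-0.75,1.43,-3.92],-0.2,8.7],[[-0.75,1.43,-3.91],-0.3,8.7],[[-1.48,4.51,0.17],-9.5,8.7],[[-2.2,4.2,0.17],-9.5,8.7],[[-2.86,3.78,0.16],-9.5,8.7],[[-3.44,3.25,0.17],-9.5,8.7],[[-3.94,2.64,0.16],-9.5,8.7],[[-4.32,1.96,0.17],-9.5,8.7],[[-3.69,2.49,2.4],-4.7,8.7],[[-3.88,2.18,2.4],-4.7,8.7]]
[[[-4.05,1.86,2.4],-4.7,8.7],[[-4.19,1.52,2.4],-4.7,8.7],[[-4.3,1.17,2.4],-4.7,8.7]]
15 end [0.545 0.28  0.25 ] -91.4922486317024
```

View pics/w5.png

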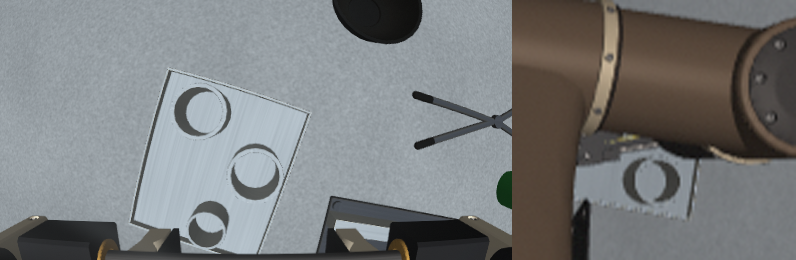

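The wrist view shows the last ring standing in the tray with its rim at about (256,170). The tray corners are at (168,69), (309,114) and (131,222), and the other two rings are undisturbed.

Run:
```python
from h import *
s=get_state()
a,b,e=[wbp(u,.018,s) for u in((168,69),(309,114),(131,223))]
print(np.linalg.norm(a-b),np.linalg.norm(a-e))
d=(b-a)/np.linalg.norm(b-a);ex=np.array([d[1],-d[0],0]);c=(b+e)/2
r=rimfit([(231,170),(281,170),(256,145),(256,195)],.063,s);print(r,c)
q=np.array([*r[0],0]);print('in tray',(q-c)@ex,(q-c)@d)
```

```text
0.18267997483902937 0.21032027403602604
(array([ 0.4939, -0.2799]), np.float64(0.0274)) [ 0.5085531  -0.33177982  0.018     ]
in tray -0.024832893421092305 0.04784931043330755
```

Emit:
{"name": "jog_arm", "arguments": {"moves": [[[-0.75,1.4,-3.9],0,8.7],[[-0.75,1.4,-3.9],-0.3,8.7],[[-0.75,1.4,-3.9],-0.3,8.7],[[-0.75,1.4,-3.9],-0.3,8.7],[[-1.5,4.5,0.2],-9.5,8.7],[[-2.2,4.2,0.2],-9.5,8.7],[[-2.9,3.8,0.2],-9.5,8.7],[[-3.4,3.2,0.2],-9.5,8.7],[[-3.9,2.6,0.2],-9.5,8.7],[[-4.3,2.0,0.2],-9.5,8.7],[[-3.7,2.5,2.4],-4.7,8.7],[[-3.9,2.2,2.4],-4.7,8.7]]}}

```text
time_s: 10.45
tcp_pos: [0.5654, 0.1473, 0.3162]
eef_rot: [179.9, -0.1, -105.4]
contact_force: [0.2, -0.8, 0.6]
gripper_width: 0.0868
gripper_force: 0.0
```

Emit:
{"name": "jog_arm", "arguments": {"moves": [[[-4.0,1.9,2.4],-4.7,8.7],[[-4.2,1.5,2.4],-4.7,8.7],[[-4.3,1.2,2.4],-4.7,8.7],[[0,0,0],0,8.7],[[0,0,0],0,8.7]]}}

```text
time_s: 11.08
tcp_pos: [0.5441, 0.2774, 0.2456]
eef_rot: [179.9, -0.1, -91.5]
contact_force: [-0.8, -0.6, -1.0]
gripper_width: 0.0872
gripper_force: 0.0
```

Run:
```python
from h import *
s=get_state();print(s['tcp_pos'],s['eef_rot'])
w=capture('wrist')
for r in regions_of(w,'filled_ring')[:2]:
    m=r['pixels'].astype(np.uint8);v,u=np.nonzero(m);print(r['confidence'],np.round(r['pixel']),u.min(),u.max(),v.min(),v.max())
    cnt=max(cv2.findContours(m,0,2)[0],key=cv2.contourArea)
    # inner (pale) disc
    g=cv2.cvtColor(w['pixels'],cv2.COLOR_BGR2GRAY)
    x0,x1,y0,y1=u.min()-4,u.max()+5,v.min()-4,v.max()+5
    if abs(r['pixel'][0]-256)<60: cv2.imwrite('pics/w6.png',cv2.resize(w['pixels'][y0:y1,x0:x1],None,fx=6,fy=6)); print('crop',x0,y0)
```

```text
[0.54413854 0.27744727 0.24563876] [ 1.79902371e+02 -1.13341239e-01 -9.14757439e+01]
0.77 [253. 204.] 226 280 173 235
crop 222 169
0.69 [158. 205.] 128 183 181 234
```

View pics/w6.png

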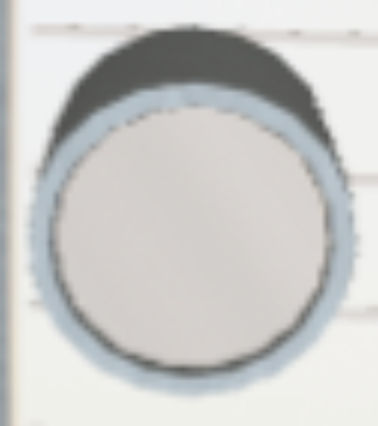

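The crop shows the filled ring's rim at columns 28..356 and rows 82..393 of the 6x crop. The last ring reads (-0.025, 0.048) in the tray frame, which is inside the limits.

Run:
```python
from h import *
s=get_state()
g=lambda u,v:(222+u/6,169+v/6)
r=rimfit([g(28,238),g(356,238),g(192,82),g(192,393)],.078,s);print(r)
plan([(r[0][0],r[0][1]+.0005,.10,-91.5,8.7),(r[0][0],r[0][1]+.0005,.0392,-91.5,8.7)])
```

```text
(array([0.5452, 0.3099]), np.float64(0.0314))
[[[-1.11,0.01,4.9],-0.0,8.7],[[-1.12,0.02,4.9],-0.0,8.7],[[-1.11,0.01,4.9],-0.0,8.7],[[-0.0,0.0,3.04],-0.0,8.7],[[-0.0,0.0,3.04],-0.0,8.7]]
5 end [0.5452 0.3104 0.0392] -91.54488355198227
```

Emit:
{"name": "jog_arm", "arguments": {"moves": [[[-1.2,-0.1,4.9],0,8.7],[[-1.2,0,4.9],0,8.7],[[-1.2,0,4.9],0,8.7],[[0,0,3.5],0,8.7],[[0,0,2.4],0,8.7],[[0,0,0],0,8.7],[[0,0,0],0,5.0],[[0,0,0],0,5.0],[[0,0,0],0,5.0],[[0,0,0],0,5.0]], "newtons": 30}}

```text
time_s: 12.42
tcp_pos: [0.5463, 0.3138, 0.0421]
eef_rot: [-180.0, 0.0, -91.5]
contact_force: [-3.6, -0.9, 6.3]
gripper_width: 0.0623
gripper_force: 30.0
```

Run:
```python
from h import *
s=get_state();print(s['tcp_pos'],s['eef_rot'],s['gripper_width'],s['contact_force'])
w=capture('wrist')
cv2.imwrite('pics/w7.png',cv2.resize(w['pixels'][150:330],(800,281)))
```

```text
[0.54629981 0.31381616 0.04208255] [-1.79977507e+02  3.38934228e-02 -9.14796785e+01] 0.06234258369306537 [-3.59239441 -0.86097275  6.30557414]
```

View pics/w7.png

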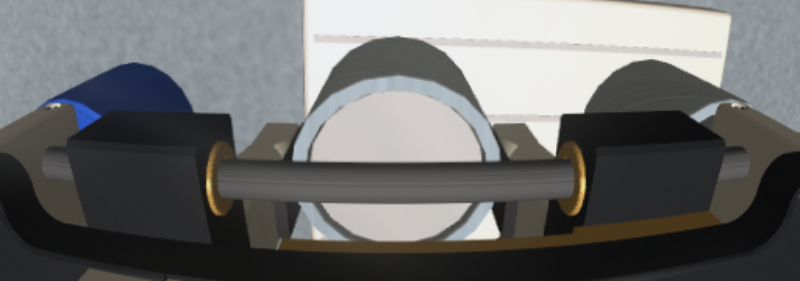

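The filled ring is held, with its front rim at about (397,310) in the full 800-px frame. That was my tenth picture, so from here on I measure numerically.

Run:
```python
from h import *
s=get_state();f=.64
r=wbp((397*f,310*f),.078,s);print('ring',r+[0,.032,0],'tcp',s['tcp_pos'])
off=s['tcp_pos'][1]-(r[1]+.032);print('offset (tcp-ring) y',off)
# seat ring y .0587 measured same way
plan([(.548,.312,.15,-91.5,5),(.6091,.0587+off,.15,-91.5,5)])
```

```text
ring [0.54562497 0.30992579 0.078     ] tcp [0.54629119 0.31379338 0.04209193]
offset (tcp-ring) y 0.0038675956440015757
[[[0.09,-0.09,-5.4],0.0,5],[[0.08,-0.09,-5.39],0.0,5],[[4.96,-1.35,-0.0],0.0,5],[[4.96,-1.35,-0.0],0.0,5],[[4.95,-1.35,-0.0],0.0,5],[[4.96,-1.35,-0.0],0.0,5],[[4.95,-1.35,-0.0],0.0,5]]
7 end [0.6091 0.0626 0.15  ] -91.47991742027827
```

Emit:
{"name": "jog_arm", "arguments": {"moves": [[[0,0,-5.4],0,5],[[0,0,-5.4],0,5],[[4.95,-1.3,-0.5],0,5],[[4.95,-1.3,0],0,5],[[4.95,-1.35,0],0,5],[[4.95,-1.35,0],0,5],[[4.95,-1.35,0],0,5],[[0,0,0],0,5],[[0,0,0],0,5],[[0,0,0],0,5]]}}

```text
time_s: 13.72
tcp_pos: [0.6062, 0.0655, 0.1538]
eef_rot: [180.0, 0.0, -91.4]
contact_force: [0.4, 0.5, -3.8]
gripper_width: 0.0624
gripper_force: 30.0
```

Run:
```python
from h import *
s=get_state();print(s['tcp_pos'],s['eef_rot'],s['gripper_width'],s['contact_force'])
w=capture('wrist');np.save('w8.npy',w['pixels'])
g=cv2.cvtColor(w['pixels'],cv2.COLOR_BGR2GRAY)
# expected dowel pixels
W=np.load('wc.npz');K,H=W['K'],W['H'];T=np.linalg.inv(tcpT(s)@H)
def wp(P):
    p=T[:3,:3]@P+T[:3,3];r=np.hypot(p[0],p[1]);t=np.arctan2(r,p[2]);return K[0,2]+K[0,0]*t*p[0]/r,K[1,2]+K[1,1]*t*p[1]/r
for P in [(.635,.030,.066),(.581,.0314,.066)]:
    u,v=map(int,np.round(wp(np.array(P))));print(u,v)
    sub=g[v-10:v+11,u-10:u+11].astype(int)
    for row in sub[::1]: print(' '.join('%3d'%x for x in row))
```

```text
[0.60623838 0.06545959 0.15383001] [ 1.79989364e+02  8.68015579e-03 -9.14221699e+01] 0.062389629419910525 [ 0.37980475  0.54688345 -3.84154155]
218 161
218 219 220 211 212 216 219 213 213 214 215 215 215 215 216 216 218 219 217 216 217
218 220 220 211 211 216 219 213 213 214 215 215 215 215 216 216 218 219 217 215 217
218 219 219 212 212 216 219 213 213 214 215 215 215 215 215 216 218 218 217 216 218
218 220 220 213 212 216 219 213 207 172 170 165 197 215 215 217 218 219 217 216 218
218 219 220 214 212 216 217 187 141  95  92  87 123 149 184 216 218 219 217 216 218
218 219 220 213 213 214 190 114  68  68  69  68  67  73 119 185 218 219 217 215 218
218 219 220 214 211 187 118  69  71  71  71  70  69  66  72 118 185 219 217 216 217
218 219 220 213 206 126  70  73  74  75  73  73  70  67  65  92 171 219 217 216 217
217 220 220 213 202  77  71  75  78  77  76  74  71  68  65  70 153 219 217 216 218
218 219 220 211 177  68  73  80  90  92  90  80  72  69  66  63 125 200 217 216 218
218 219 220 210 163  67  73  84  96  97  97  89  72  68  66  74 153 215 217 216 219
218 220 220 213 188  65 
[... 1887 characters left out ...]
  71  66 163 216 220 219 220
214 217 218 216 215 153  81  67  71  78  97  99  98  82  68  63 174 218 219 218 220
214 217 218 216 215 213 128  70  67  69  78  81  80  69  64 122 209 218 219 219 220
214 218 219 216 214 218 218 112  64  64  66  67  66  64 123 204 216 218 219 220 221
206 216 219 216 216 218 223 187 174 109  66  61 122 127 205 215 217 218 220 219 221
182 206 216 217 215 219 224 221 217 212 209 207 211 213 217 216 217 218 220 219 220
100 159 202 214 215 219 224 222 219 217 216 213 217 218 217 217 216 219 220 219 220
 99 118 181 202 213 219 224 223 219 217 215 214 217 218 218 216 216 218 220 219 221
 99 100 137 183 210 219 224 222 219 216 216 215 218 218 218 217 217 218 220 219 221
```

Run:
```python
from h import *
s=get_state()
for (a,b,z) in [((217,161.5),(284.3,162.9),.071),((218.2,160.7),(283.6,161.6),.0655)]:
  a=wbp(a,z,s);b=wbp(b,z,s);d=(a-b)/np.linalg.norm(a-b)
  print(a,b,np.linalg.norm(a-b),np.degrees(np.arctan2(d[1],d[0])),'seat',(a+b)/2+.0276*np.array([-d[1],d[0],0]))
print(s['tcp_pos'])
w=np.load('w8.npy');g=cv2.cvtColor(w,cv2.COLOR_BGR2GRAY)
print(g[180:215,254])
```

```text
[0.6355963 0.0300524 0.071    ] [0.58053936 0.03261757 0.071     ] 0.05511666033046746 -2.6675468772682347 seat [0.60935235 0.05890508 0.071     ]
[0.63524357 0.03017608 0.0655    ] [0.58055618 0.03233022 0.0655    ] 0.05472980462031469 -2.2557223634546815 seat [0.6089862  0.05883176 0.0655    ]
[0.60626798 0.06558467 0.15388078]
[101  99  99  99 100 100 101 101 101 100 100  99 100 101 100  99 102 120
 169 215 215 215 215 215 215 215 216 213 199 235 235 235 234 234 234]
```

Emit:
{"name": "jog_arm", "arguments": {"moves": [[[0.32,-0.28,2.5],0,5],[[0,0,2.7],0,5],[[0,0,0],0,5],[[0,0,0],0,5],[[0,0,0],0,5]]}}

```text
time_s: 14.4
tcp_pos: [0.61, 0.0618, 0.1034]
eef_rot: [-179.9, 0.0, -91.4]
contact_force: [0.9, -0.2, -2.9]
gripper_width: 0.0622
gripper_force: 30.0
```

Emit:
{"name": "jog_arm", "arguments": {"moves": [[[-0.04,0.1,0.5],0,5],[[0,0,0.4],0,5],[[0,0,0.3],0,5],[[0,0,0.3],0,5],[[0,0,0.2],0,5],[[0,0,0.2],0,5],[[0,0,0],0,5]]}}

```text
time_s: 15.28
tcp_pos: [0.6082, 0.0617, 0.0841]
eef_rot: [-180.0, -0.0, -91.5]
contact_force: [-3.1, -0.9, 5.5]
gripper_width: 0.0622
gripper_force: 30.0
```

Emit:
{"name": "jog_arm", "arguments": {"moves": [[[0,0,0],0,8.7],[[0,0,0],0,8.7],[[0,0,0],0,8.7],[[0,0,0],0,8.7],[[0,0,-4],0,8.7],[[0,0,-6],0,8.7],[[0,0,-6],0,8.7],[[0,0,0],0,8.7],[[0,0,0],0,8.7]]}}

```text
time_s: 16.4
tcp_pos: [0.6079, 0.0617, 0.243]
eef_rot: [-180.0, 0.0, -91.5]
contact_force: [-0.1, -0.0, -0.3]
gripper_width: 0.0868
gripper_force: 0.0
```

Run:
```python
from h import *
s=get_state();print(s['tcp_pos'],s['eef_rot'])
w=capture('wrist');g=cv2.cvtColor(w['pixels'],cv2.COLOR_BGR2GRAY)
for r in regions_of(w,'filled_ring')[:2]:
    v,u=np.nonzero(r['pixels']);print(r['confidence'],u.min(),u.max(),v.min(),v.max())
W=np.load('wc.npz');K,H=W['K'],W['H'];T=np.linalg.inv(tcpT(s)@H)
def wp(P):
    p=T[:3,:3]@P+T[:3,3];r=np.hypot(p[0],p[1]);t=np.arctan2(r,p[2]);return np.array([K[0,2]+K[0,0]*t*p[0]/r,K[1,2]+K[1,1]*t*p[1]/r])
c=np.array([.6089,.0587,.12])
E=[wp(c+.032*np.array([np.cos(a),np.sin(a),0])).round(1) for a in np.radians([0,90,180,270])];print(E)
u,v=wp(c).round().astype(int)
print('row',g[v,u-42:u+43]);print('col',v,g[v-42:v+43,u])
for nm,P in [('d',(.6355,.0304,.071)),('d',(.581,.0322,.071))]: print(wp(np.array(P)))
```

```text
[0.60792609 0.06173221 0.24300481] [-1.79990768e+02  3.41258324e-02 -9.14917395e+01]
0.86 221 284 148 217
[array([219.8, 188.8]), array([253.5, 219.1]), array([285.6, 187.1]), array([251.8, 155.1])]
row [203 203 206 207 206 207 207 207 205 204 208 212 210 209 159 155 213 226
 226 225 226 226 226 226 227 227 227 227 227 227 227 227 227 227 227 227
 227 227 227 227 227 226 226 226 226 226 226 226 226 226 226 226 227 227
 228 228 228 229 229 229 229 230 230 230 230 229 229 229 206 137 189 209
 207 206 208 207 207 209 215 218 219 214 212 210  90]
col 188 [211 212 150  95  95  95  96  96 161 200 206 206 205 144 226 229 229 229
 229 228 228 228 228 228 228 228 227 227 227 227 226 226 226 225 226 226
 225 226 226 226 226 226 226 226 227 227 227 227 227 227 227 227 227 227
 227 227 227 227 228 227 227 227 227 227 225 187  99 135 208 209 208 208
 206 206 206 205 205 205 204 204 203 203 203 203 202]
[228.19738562 153.81912485]
[277.12562732 154.13630827]
```

Emit:
{"name": "jog_arm", "arguments": {"moves": [[[-5.8,-0.3,0],0,0],[[-5.8,-0.3,0],0,0],[[0,0,5],0,0],[[0,0,5],0,0],[[0,0,4.5],0,0],[[0,0,2.3],0,0],[[0,0,0],0,0],[[0,0,0],0,0]]}}

```text
time_s: 17.5
tcp_pos: [0.6177, 0.1776, 0.0754]
eef_rot: [-180.0, -0.0, -91.5]
contact_force: [-0.0, -0.4, -0.0]
gripper_width: 0.0126
gripper_force: 0.0
```

Emit:
{"name": "jog_arm", "arguments": {"moves": [[[1.2,0.5,0],0,0],[[0.8,0,0],0,0],[[0.6,0,0],0,0],[[1,0,0],0,0],[[1.2,0,0],0,0],[[1.2,0,0],0,0],[[1.2,0,0],0,0],[[1.2,0,0],0,0],[[1.2,0,0],0,0],[[1.2,0,0],0,0],[[1.2,0,0],0,0],[[0,0,0],0,0]]}}

```text
time_s: 19.0
tcp_pos: [0.609, 0.0563, 0.0748]
eef_rot: [180.0, -0.0, -91.5]
contact_force: [0.3, 0.3, 0.4]
gripper_width: 0.0007
gripper_force: 0.0
```

Emit:
{"name": "jog_arm", "arguments": {"moves": [[[1.2,0,0],0,0],[[1.2,0,0],0,0],[[1.2,0,0],0,0],[[0.8,0,0],0,0],[[0,0,0],0,0]]}}

```text
time_s: 19.62
tcp_pos: [0.6081, 0.0126, 0.075]
eef_rot: [-180.0, -0.0, -91.5]
contact_force: [-0.1, 0.7, -0.4]
gripper_width: 0.0003
gripper_force: 0.0
```

Emit:
{"name": "jog_arm", "arguments": {"moves": [[[0.4,0,0],0,0],[[0.3,0,0],0,0],[[0.3,0,0],0,0],[[0,0,0],0,0]]}}

```text
time_s: 20.12
tcp_pos: [0.6079, 0.0035, 0.075]
eef_rot: [-180.0, -0.0, -91.5]
contact_force: [-0.1, 0.3, -0.3]
gripper_width: 0.0004
gripper_force: 0.3
```

Emit:
{"name": "jog_arm", "arguments": {"moves": [[[0.3,0,0],0,0],[[0.2,0,0],0,0],[[0,0,0],0,0]]}}

```text
time_s: 20.5
tcp_pos: [0.6079, 0.0024, 0.0751]
eef_rot: [-179.9, 0.3, -91.5]
contact_force: [-4.4, 21.1, 2.9]
gripper_width: 0.0009
gripper_force: 10.4
```

Run:
```python
from h import *
plan([(.609,.05,.075,-91.5,0),(.60,.05,.36,-91.5,0),(.4617,-.0872,.36,-181.6,0)])
```

```text
[[[-4.76,0.01,0.01],0.0,0],[[0.0,0.15,-4.75],0.0,0],[[0.01,0.15,-4.75],0.0,0],[[0.0,0.15,-4.75],0.0,0],[[0.01,0.15,-4.75],0.0,0],[[0.0,0.15,-4.75],0.0,0],[[0.01,0.15,-4.75],0.0,0],[[1.56,1.5,0.0],10.0,0],[[1.8,1.2,0.0],10.0,0],[[1.98,0.87,0.0],10.0,0],[[2.1,0.51,0.0],10.0,0],[[2.16,0.14,0.0],10.0,0]]
[[[2.15,-0.23,0.0],10.0,0],[[2.08,-0.61,0.0],10.0,0],[[1.94,-0.96,0.0],10.1,0],[[1.75,-1.28,0.0],10.0,0]]
16 end [ 0.4617 -0.0872  0.36  ] -181.59030244110647
```

Emit:
{"name": "jog_arm", "arguments": {"moves": [[[-4.8,0,0],0,0],[[0,0.15,-4.75],0,0],[[0,0.15,-4.75],0,0],[[0,0.15,-4.75],0,0],[[0,0.15,-4.75],0,0],[[0,0.15,-4.75],0,0],[[0,0.15,-4.75],0,0],[[1.6,1.5,0],10,0],[[1.8,1.2,0],10,0],[[2.0,0.9,0],10,0],[[2.1,0.5,0],10,0],[[2.2,0.15,0],10,0]]}}

```text
time_s: 22.0
tcp_pos: [0.5216, -0.031, 0.3598]
eef_rot: [-180.0, -0.0, -141.8]
contact_force: [0.7, 0.6, -0.4]
gripper_width: 0.0004
gripper_force: 0.0
```

Emit:
{"name": "jog_arm", "arguments": {"moves": [[[2.1,-0.25,0],10,0],[[2.1,-0.6,0],10,0],[[1.9,-1.0,0],10.1,0],[[1.8,-1.3,0],10,0],[[0,0,0],0,0],[[0,0,0],0,0]]}}

```text
time_s: 22.75
tcp_pos: [0.4613, -0.0915, 0.36]
eef_rot: [-180.0, 0.0, 178.5]
contact_force: [-0.3, -0.6, 0.1]
gripper_width: 0.0002
gripper_force: 0.0
```

Run:
```python
from h import *
s=get_state();print(s['tcp_pos'],s['eef_rot'])
b=capture('top');w=capture('wrist')
for r in regions_of(w,'lever_grip')[:2]:
    v,u=np.nonzero(r['pixels']);print('w',r['confidence'],r['pixel'],u.min(),u.max(),v.min(),v.max())
p=s['tcp_pos'];a=np.radians(s['eef_rot'][2])
```

```text
[ 0.46130277 -0.09146395  0.36000222] [-1.79996327e+02  7.66975035e-03  1.78533282e+02]
w 0.62 [258.2, 178.5] 238 282 141 229
```

Run:
```python
from h import *
s=get_state()
w=capture('wrist');r=regions_of(w,'lever_grip')[0]['pixels']
for v in (145,155,165,175,185,195):
    u=np.nonzero(r[v])[0];print(v,u.min(),u.max(),wbp(((u.min()+u.max())/2,v),.315,s).round(4))
```

```text
145 242 279 [ 0.4102 -0.0854  0.315 ]
155 239 282 [ 0.417  -0.0856  0.315 ]
165 239 281 [ 0.424  -0.0861  0.315 ]
175 239 280 [ 0.431  -0.0866  0.315 ]
185 239 280 [ 0.4381 -0.0867  0.315 ]
195 239 280 [ 0.4453 -0.0869  0.315 ]
```

Emit:
{"name": "jog_arm", "arguments": {"moves": [[[0.5,0.45,2.5],0,0],[[0,0,2.5],0,0],[[0,0,0.8],0,0],[[0.3,0,1.5],0,0],[[0.3,0,1.5],0,0],[[0.3,0,1.5],0,0],[[0.2,0,1.5],0,0],[[0.1,0,1.5],0,0],[[0,0,0],0,0]]}}

```text
time_s: 24.12
tcp_pos: [0.4436, -0.0864, 0.2259]
eef_rot: [180.0, -0.1, 178.4]
contact_force: [-2.3, -0.1, 2.7]
gripper_width: 0.0005
gripper_force: 1.4
```

Emit:
{"name": "jog_arm", "arguments": {"moves": [[[0,0,1.5],0,0],[[-0.1,0,1.5],0,0],[[-0.2,0,1.5],0,0],[[-0.2,0,1.5],0,0],[[-0.3,0,1.5],0,0],[[-0.2,0,0.8],0,0],[[0,0,0],0,0]]}}

```text
time_s: 25.0
tcp_pos: [0.4562, -0.087, 0.1446]
eef_rot: [-180.0, 0.2, 178.5]
contact_force: [1.5, -1.6, 7.3]
gripper_width: 0.0005
gripper_force: 2.8
```

Emit:
{"name": "jog_arm", "arguments": {"moves": [[[0,0,0.4],0,0],[[0,0,0.4],0,0],[[0,0,0.3],0,0],[[0,0,0],0,0]]}}

```text
time_s: 25.5
tcp_pos: [0.4584, -0.0871, 0.1381]
eef_rot: [-179.9, 0.5, 178.6]
contact_force: [-9.9, 2.6, 44.9]
gripper_width: 0.0006
gripper_force: 22.6
```

Emit:
{"name": "jog_arm", "arguments": {"moves": [[[0,0,0.15],0,0],[[0,0,0],0,0],[[0,0,0],0,0]]}}

```text
time_s: 25.88
tcp_pos: [0.4585, -0.0871, 0.1379]
eef_rot: [-179.9, 0.6, 178.6]
contact_force: [-15.9, 4.1, 58.0]
gripper_width: 0.0
gripper_force: 29.9
```

Emit:
{"name": "jog_arm", "arguments": {"moves": [[[0,0,-1],0,0],[[0.2,0,-2],0,0],[[0.3,0,-2],0,0],[[0.2,0,-2],0,0],[[0,0,-2],0,0],[[-0.2,0,-2],0,0],[[-0.3,0,-2],0,0],[[-0.4,0,-2],0,0],[[-0.4,0,-2],0,0],[[0,0,-3],0,0],[[0,0,-4],0,0],[[0,0,0],0,0]]}}

```text
time_s: 27.38
tcp_pos: [0.4618, -0.0869, 0.3738]
eef_rot: [180.0, 0.3, 178.4]
contact_force: [0.6, 0.4, -0.9]
gripper_width: 0.0006
gripper_force: 0.0
```

Emit:
{"name": "jog_arm", "arguments": {"moves": [[[0,5,0],0,0],[[0,6,0],0,0],[[0,6,0],0,0],[[0,6,0],0,0],[[0,0,0],0,0],[[0,0,0],0,0],[[0,0,0],0,0]]}}

```text
time_s: 28.25
tcp_pos: [0.4667, 0.1421, 0.3712]
eef_rot: [-180.0, -0.0, 178.4]
contact_force: [0.5, 0.9, 0.0]
gripper_width: 0.0006
gripper_force: 0.0
```

Run:
```python
from h import *
s=get_state();print(s['tcp_pos'],s['contact_force'])
for cam in ('top','scene'):
  b=capture(cam)
  for n in ('lever_grip','last_ring','filled_ring','shuttle_tab','tray_ring'):
    for r in regions_of(b,n)[:3]:
      v,u=np.nonzero(r['pixels']);print(cam,n,round(r['confidence'],2),np.round(r['pixel']),u.min(),u.max(),v.min(),v.max())
k='s'
for nm,P in [('grip up',(.455,-.087,.305)),('grip down',(.455,-.087,.135)),('last',(.498,-.281,.06)),('filled home',(.605,-.091,.12)),('tab home',(.607,-.007,.1)),('tab out',(.611,.143,.1))]: print(nm,pj('t',P).round(),pj('s',P).round())
```

```text
[0.46670225 0.14207585 0.37121713] [0.47058297 0.9269711  0.00108214]
top lever_grip 0.77 [301. 206.] 293 310 147 242
top lever_grip 0.61 [280. 168.] 224 323 126 242
top last_ring 0.54 [364. 209.] 344 367 196 216
top filled_ring 0.61 [164. 153.] 154 177 146 167
top shuttle_tab 0.61 [279. 177.] 269 315 160 192
top shuttle_tab 0.35 [304. 206.] 292 309 154 242
top tray_ring 0.57 [384. 223.] 367 391 216 236
top tray_ring 0.36 [285. 176.] 269 315 160 192
scene lever_grip 0.59 [239. 156.] 211 256 120 208
scene last_ring 0.57 [317. 215.] 309 329 203 227
scene last_ring 0.56 [187. 183.] 178 197 172 196
scene filled_ring 0.65 [233. 222.] 228 239 207 228
scene filled_ring 0.61 [353. 287.] 340 364 273 300
scene tray_ring 0.67 [175. 163.] 167 186 153 175
grip up [303. 222.] [245. 135.]
grip down [297. 222.] [246. 171.]
last [358. 207.] [187. 179.]
filled home [297. 172.] [227. 211.]
tab home [268. 172.] [254. 223.]
tab out [219. 172.] [301. 239.]
```

```bash
python3 -c "
from h import *
print(close_job())"
```

```text
the job is handed in; nothing more can be done
None
```

I handed the job in at about 28 s of robot time: the filled ring was pressed at the shuttle's home stop, the lever went down to its stop and is back up, and the last ring stands in the tray; I couldn't see how far the mould came out, and the hand-in gave no verdict.

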